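# Open the hold-down arm of the loaded battery jig

## Robot

A 6-joint arm with a two-finger parallel gripper is mounted at the origin on the work surface. World frame = base frame: x ahead of the robot, y to its left, z up, the work surface at z = 0. Lengths are in mm, angles in rad, forces in N, time in s.
With the tool pointing down it reaches from about 350 to 975 mm from the base axis. Payload 7.1 kg.
Tool frame: the origin (TCP) lies midway between the tips of the shut fingers; the grasp point (between the pads) lies pinch_z behind it (pinch_z is the distance from the TCP to the grasp point, in mm); z points along the fingers, y is the line along which they close (so a half turn about z gives the same grasp; the last joint's range is limited). The gripper opens to 88 mm and grips with 3 to 60 N. Pads are 20 mm wide; open, the fingers measure 115 mm over their backs; the gripper's body (75 mm by 178 mm) begins 61 mm behind the grasp point.
Start: joints at [1.087, 0.423, 1.63, -0, 1.089, -0.019], TCP at [280.12, 558.693, 222.675] pointing down, gripper open.
Joint ranges: [-3, 3], [-0.9, 2.11], [0.09, 2.58], [-1.31, 4.45], [0.11, 2.69], [-2.54, 2.54]. Speed limits (rad/s): [2.39, 2.39, 3.01, 3.14, 3.14, 3.14].

## Interface

Orientations are given as a rotation vector (axis times angle).
In Python, from workcell import get_obs, get_image, close_job, pinch_z gives the robot as it stands.
- The arm moves only by the tool jog_arm, never from a script. Its argument "commands" is a list of rows, each a list of 3 entries, a list of its own where there are three numbers: the gripper command: -1 is shut, 1 is fully open, values between are in proportion, then the shift along the tool's x, y, z as a fraction of full scale, then the turn, a rotation vector about the tool's x, y, z as a fraction of full scale. In form: [[gripper, [tx, ty, tz], [rx, ry, rz]], ...]. A call has 1 to 10 rows; each row shifts and turns the commanded pose from where the row before left it, along the tool's axes as they then stand; what a row does not reach is not made up. Full scale, the value 1, is 0.1 m for a shift and 45 degrees for a turn. A row lasts 1/10 s, in which the tool goes at most 50 mm and 8.59 degrees, less where a joint would pass 70% of its speed; a pose out of reach is approached as far as the arm can. A call with a number of a shift or a turn outside -1 to 1 is refused whole. A call with a gripper value outside its range is refused whole. The fingers move at their own pace and stop on an object; the grip force is fixed at half the most. Time passes only in rows, so rows that do not move let the fingers close. It gives the time, the measured TCP pose, the force, the opening and the grip force at its end, in the units of the state.
- get_obs(): the state, without advancing time (a new reading comes with each control period).
- get_image(name): name is "scene" or "top"; returns a dict with "image" (480x640x3 uint8, blue, green, red), "z_map" (480x640 float32, mm along the optical axis (not along the pixel's ray), 0 where there is no reading), "intrinsics" (3x3 intrinsics, pixels), "eye" and "orientation" of the camera in the world. Camera axes: x right, y down, z forward; pixel columns grow to the right and rows downward; lengths in mm; the calibration is good to about 2 mm. A picture is of the moment at which its call begins.
- close_job(): hands the job in; it is judged then, once.
The state is a dict: "t": time; "qpos": joint angles; "qvel": joint speeds; "joint_torque": joint torques, N m; "ee_pos": TCP position; "orientation": TCP orientation; "ft_force": force on the tool from outside, world axes, zero at the start; "moment": the same for the moment, N m; "width": finger opening in mm; "grasp_force": force on a finger pad.
Only numpy, scipy, OpenCV 4.12 (cv2) and the standard library are available. Lean on these libraries where they do the work, as an engineer would, in place of code of your own. Each camera call takes 0.05 s, during which the arm holds its last target. There are 200 camera calls.

## Task

Two identical clamp jigs stand on the repair bench; one holds a battery pack, the other is empty. Take the hold-down arm of the jig with the pack in it by its black grip, swing it up and over past its balance point until it leans back against its stop and stays open by itself, and let go. Leave the pack lying in its nest and the arm of the empty jig shut.

Things in the scene. Friction and masses are not known exactly. Their poses are not given: they have to be found in the camera images.
- clamp (a joint): Hinge angle of the hold-down arm of the jig that holds the pack: 0 = shut (arm level, free end on the robot's side), grows as the free end swings up and over; 1.57 = upright; 2.0 = leaning back on its stop, fully open. No spring, slight friction: released below about 1.5 the 0.12 kg arm falls shut, above about 1.7 it falls open. The jig (210 x 110 mm base plate, 12 mm thick) is screwed down.
- clamp_grip (a point): Centre of the black grip at that arm's free end: 46 mm long (along the arm), 24 wide, 16 thick; shut, it is 50 mm above the table, free on both sides. Arm: steel bar 20 x 10 mm. Axes turn with the arm: x from grip to hinge, y parallel to the hinge axis, z the arm's upper side. Hinge axis 135 mm from here along +x, 50 mm above the table (cheeks reach 66 mm): the grip swings on a 135 mm arc.
- pack: Battery pack: three blue cells side by side, 56 x 66 x 19 mm, 0.14 kg, lying loose in a nest with 8 mm high fences on the base plate, under the arm's round rubber foot (2 mm free). Origin at the centre of its underside, 12 mm above the table, 70 mm from the hinge axis and 65 mm from the grip's centre, measured level.
- spare_clamp (a joint): Hinge angle of the arm of the other jig, the same in shape and size but with an empty nest; 0 = shut. It is to stay shut.
Mind the look-alikes: they are no part of the job. What is shaped like the part that bears spare_clamp but purple is not meant.

How it is judged:
By the outcome, as a careful person would: the job done as asked, in the order asked, and still so for the second after the job is handed in, with the robot touching nothing.
It also fails if it takes over 35 s, if anything falls off the work surface, if the arm or the gripper's body presses on something with over 40 N, if the wrist force passes 120 N, or if a joint passes its speed limit or range.

## Working session

There is one attempt and no reset: what is moved stays moved. The work goes in short steps, Python scripts to look and compute and a tool call to move; the robot and the scene stay as the last step left them, time stands still between calls to the robot, and variables do not carry over. Pictures are saved under pics/ and viewed, at most 10 in all, crops included, and the job is handed in when it is done.

Besides the shell and the picture viewer there is one more tool, called after "Emit:" in YAML: its name, and indented under it one key for each argument. jog_arm: Moves the arm, as the interface text tells. Its arguments: {"type":"object","properties":{"commands":{"type":"array","items":{"type":"array"}}},"required":["commands"]}

```bash
mkdir -p pics
cat > h.py <<'E'
import numpy as np, cv2
from scipy.spatial.transform import Rotation as R
from workcell import *
def snap(n,f):
    d=get_image(n); cv2.imwrite('pics/%s.png'%f,d['image']); np.savez('pics/'+f,**{k:np.asarray(v) for k,v in d.items()}); return d
def load(f): return dict(np.load('pics/%s.npz'%f))
def P(d,u,v,z=None):
    K=np.array(d['intrinsics']); o=np.array(d['orientation'])
    Rm=o if o.shape==(3,3) else R.from_rotvec(o).as_matrix()
    zz=d['z_map'][int(v),int(u)]
    r=Rm@np.linalg.inv(K)@[u,v,1]; e=np.array(d['eye'])
    return e+r*(zz if z is None else (z-e[2])/r[2])
E
python3 -c "
from h import *
d=snap('top','t0');snap('scene','s0');print(d['eye'],d['orientation'],d['intrinsics'],pinch_z);print(get_obs())"
```

```text
[367.11748236 -40.03046042 927.67581448] [-2.17909862  2.18417273 -0.10592964] [[501.7187484    0.         315.80786335]
 [  0.         501.7187484  241.2613571 ]
 [  0.           0.           1.        ]] 18.700000000000003
{'t': 0.1, 'qpos': array([ 1.08702595e+00,  4.23769807e-01,  1.63058923e+00, -2.01316201e-05,
        1.08865201e+00, -1.90172861e-02]), 'qvel': array([-0.00062185, -0.00080323, -0.00238243,  0.00047945, -0.00047393,
       -0.00030346]), 'joint_torque': array([ 4.56222133e-04, -5.45613062e+01, -2.74323124e+01,  6.45514391e-02,
        1.87526661e-02, -2.93525750e-05]), 'ee_pos': array([279.88133011, 558.26159072, 221.98565707]), 'orientation': array([-7.23388273e-01, -3.05682856e+00,  2.16470789e-03]), 'ft_force': array([ 0.42794281, -0.32556781, -0.92737626]), 'moment': array([ 0.02089128, -0.01061833, -0.01311991]), 'grasp_force': 0.0, 'width': 87.74722417721641}
```

View pics/t0.png

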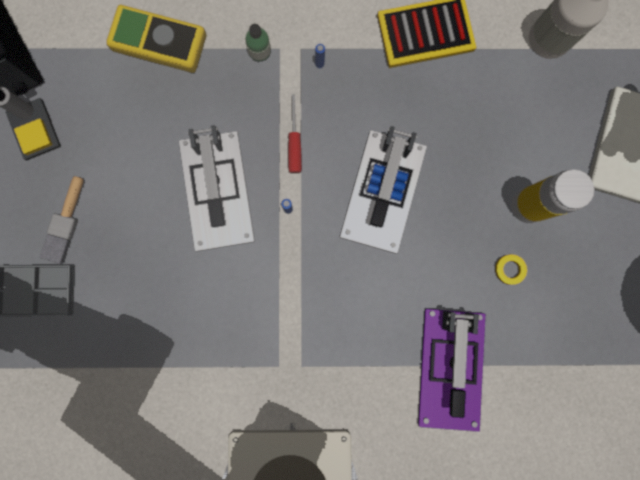

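View pics/s0.png

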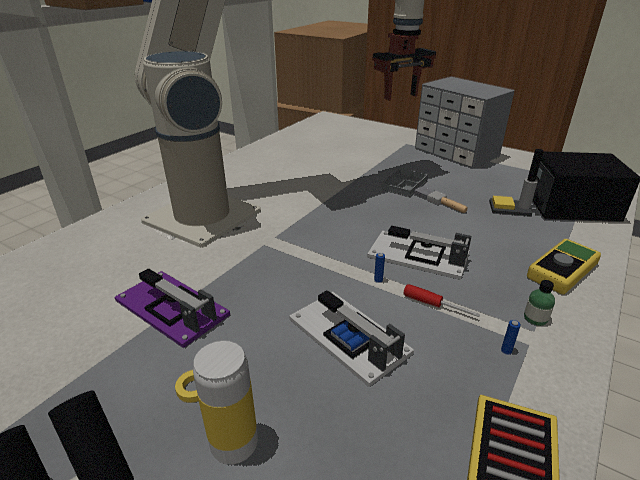

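Candidates for the grip in the top view: (378,213) is on the white jig with the blue cells, (217,213) on the white jig with the empty nest, and (458,403) on the purple jig. I choose (378,213) and check it in a close crop.

```bash
python3 -c "
from h import *
d=load('t0');c=d['image'][120:260,325:445];cv2.imwrite('pics/c0.png',cv2.resize(c,None,fx=4,fy=4,interpolation=cv2.INTER_CUBIC))
for u,v in [(378,213),(380,205),(376,221),(395,160),(388,145),(407,148)]: print(u,v,P(d,u,v).round(1),P(d,u,v,58).round(1))"
```

```text
378 213 [ 492.4 -157.8   58.8] [ 492.5 -157.9   58. ]
380 205 [ 506.6 -161.6   57.9] [ 506.6 -161.6   58. ]
376 221 [ 478.2 -154.    59.1] [ 478.4 -154.2   58. ]
395 160 [ 587.4 -189.6   56.1] [ 586.9 -189.2   58. ]
388 145 [ 612.7 -176.5   62.6] [ 614.  -177.3   58. ]
407 148 [ 608.7 -211.    57.4] [ 608.6 -210.9   58. ]
```

View pics/c0.png

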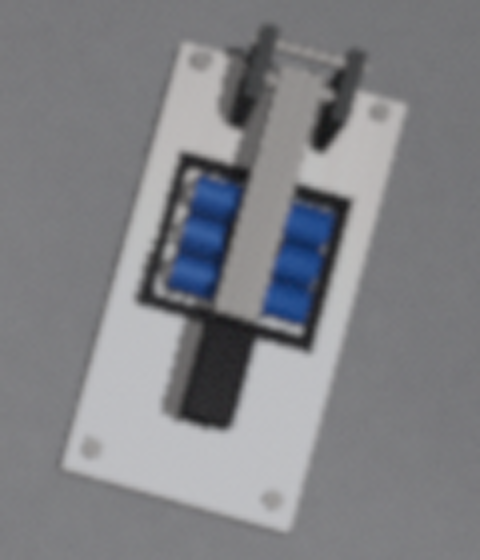

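The crop shows the grip of the pack jig, centred at about (379.5,213.5), with the blue cells under the bar, so the choice is right.

```bash
cat >> h.py <<'E'
def frame(az,tilt,sx=1):
    # tool z tilted `tilt` from down, towards outward direction az; tool x in plane
    r=np.array([np.cos(az),np.sin(az),0]); z=np.sin(tilt)*r-np.cos(tilt)*np.array([0,0,1])
    x=sx*(np.cos(tilt)*r+np.sin(tilt)*np.array([0,0,1])); return np.c_[x,np.cross(z,x),z]
def delta(p,M,o=None):
    o=o or get_obs(); C=R.from_rotvec(o['orientation']).as_matrix()
    print('dpos tool mm',(C.T@(p-o['ee_pos'])).round(1),'turn deg',np.rad2deg(R.from_matrix(C.T@M).as_rotvec()).round(2))
E
python3 -c "
from h import *
d=load('t0')
q=lambda a,b,z:P(d,325+a/4,120+b/4,z)
A,B,C,D=[q(*c,12) for c in [(182,42),(408,103),(290,530),(62,468)]]
y=lambda v:np.arctan2(v[1],v[0])
print('plate',[c.round(1) for c in (A,B,C,D)],y(A-D),y(B-C),y(A-B)-np.pi/2,y(D-C)-np.pi/2)
print('ctr',(A+B+C+D)/4)
g=[q(*c,58) for c in [(182,415),(230,428),(203,322),(255,332)]]
G=sum(g)/4;print('grip',G,y(G),y(g[2]+g[3]-g[0]-g[1]))
h=(A+B)/2; print('line offset of grip from plate axis', np.cross(((A+B)-(C+D))[:2]/np.linalg.norm((A+B)-(C+D)),(G-(A+B+C+D)/4)[:2]))
C=R.from_rotvec(get_obs()['orientation']).as_matrix();print(C.round(3))
for s in(1,-1): delta(np.array([420,-135,220.]),frame(-.3,0,s))
"
```

```text
plate [array([ 654.8, -152.2,   12. ]), array([ 625.6, -257.4,   12. ]), array([ 426.1, -198.9,   12. ]), array([454.8, -94.6,  12. ])] -0.2801836035566439 -0.2854058381175993 -0.2697861313726704 -0.268695973228668
ctr [ 540.3158512  -175.76977036   12.        ]
grip [ 491.51794596 -160.27250557   58.        ] -0.31520534762841984 -0.2501548913001295
line offset of grip from plate axis 1.26514735693711
[[-0.894  0.448 -0.001]
 [ 0.448  0.894 -0.001]
 [ 0.    -0.001 -1.   ]]
dpos tool mm [-436.  -556.9    2.8] turn deg [-1.0000e-02  1.2000e-01  1.7056e+02]
dpos tool mm [-436.  -556.9    2.8] turn deg [-0.08 -0.01 -9.44]<string>:11: DeprecationWarning: Arrays of 2-dimensional vectors are deprecated. Use arrays of 3-dimensional vectors instead. (deprecated in NumPy 2.0)
```

Emit:
jog_arm:
  commands:
    - [1,[-0.27,-0.35,0],[0,0,0]]
    - [1,[-0.27,-0.35,0],[0,0,0]]
    - [1,[-0.27,-0.35,0],[0,0,0]]
    - [1,[-0.27,-0.35,0],[0,0,0]]
    - [1,[-0.27,-0.35,0],[0,0,0]]
    - [1,[-0.27,-0.35,0],[0,0,0]]
    - [1,[-0.27,-0.35,0],[0,0,0]]
    - [1,[-0.27,-0.35,0],[0,0,0]]
    - [1,[-0.27,-0.35,0],[0,0,0]]
    - [1,[-0.27,-0.35,0],[0,0,0]]

```text
t: 1.1
ee_pos: [364.4, 123.1, 222.7]
orientation: [0.723, 3.057, 0.0]
ft_force: [0.6, 0.6, -0.5]
width: 87.7
grasp_force: 0.0
```

Emit:
jog_arm:
  commands:
    - [1,[-0.27,-0.35,0],[0,0,0]]
    - [1,[-0.27,-0.35,0],[0,0,0]]
    - [1,[-0.27,-0.35,0],[0,0,0]]
    - [1,[-0.27,-0.35,0],[0,0,0]]
    - [1,[-0.27,-0.35,0],[0,0,0]]
    - [1,[-0.27,-0.35,0],[0,0,0]]
    - [1,[0,0,0],[0,0,-0.12]]
    - [1,[0,0,0],[0,0,-0.12]]
    - [1,[0,0,0],[0,0,0]]

```text
t: 2.0
ee_pos: [414.9, -135.9, 222.4]
orientation: [-0.433, -3.111, -0.0]
ft_force: [0.7, 0.3, -0.3]
width: 88.0
grasp_force: 0.0
```

```bash
python3 -c "
from h import *
o=get_obs();print(o['t'],o['qpos'].round(3),o['ee_pos'])
M=frame(-.275,np.deg2rad(40),-1); G=np.array([491.5,-160.3,50]); T=G+pinch_z*M[:,2]
delta(T,M); delta(T-80*M[:,2],M); print(T)
"
```

```text
2.0 [-0.344  0.143  2.028  0.     0.972 -1.638] [ 414.92804542 -135.94509191  222.37050564]
dpos tool mm [-92.5  -2.5 186.6] turn deg [-3.000e-02 -4.005e+01 -9.000e-02]
dpos tool mm [-41.   -2.6 125.4] turn deg [-3.000e-02 -4.005e+01 -9.000e-02]
[ 503.06847436 -163.56402902   35.67496891]
```

Emit:
jog_arm:
  commands:
    - [1,[-0.2,0,0],[0,-0.167,0]]
    - [1,[-0.2,0,0],[0,-0.167,0]]
    - [1,[0,0,0],[0,0,0]]

```text
t: 2.3
ee_pos: [452.3, -145.6, 224.8]
orientation: [0.399, 2.853, -0.052]
ft_force: [-1.2, 0.8, -0.4]
width: 87.8
grasp_force: 0.0
```

```bash
cat >> h.py <<'E'
def fit():
    # planar model: r=L1 s2+L2 s23+L s(t) , pose rows logged
    pass
G=np.array([491.5,-160.3,50.]); AZ=-.275; U=np.array([np.cos(AZ),np.sin(AZ),0]); H=G+135*U
def goal(th,t,back=0):
    "TCP pose with grip at hinge angle th, tool tilt t deg"
    g=H+135*(-np.cos(th)*U+np.sin(th)*np.array([0,0,1])); M=frame(AZ,np.deg2rad(t),-1)
    return g+(pinch_z-back)*M[:,2],M
E
python3 -c "
from h import *
o=get_obs();print(o['t'],o['qpos'].round(3),o['ee_pos'].round(1))
for b in(80,0):
  T,M=goal(0,15,b);print(T.round(1));delta(T,M)
q=o['qpos'];z=o['ee_pos'][2];r=np.hypot(*o['ee_pos'][:2]);t=np.pi-q[1]-q[2]-q[4]
wr=602*np.sin(q[1])+425*np.sin(q[1]+q[2]);wz=602*np.cos(q[1])+425*np.cos(q[1]+q[2]);print(t,r-wr,'L',(r-wr)/np.sin(t),z-wz)
"
```

```text
2.3 [-0.349  0.088  2.116  0.03   0.676 -1.663] [ 452.3 -145.6  224.8]
[ 476.2 -156.   109.2]
dpos tool mm [  5.1  -3.5 118.4] turn deg [-0.01  0.04 -0.18]
[ 496.2 -161.6   31.9]
dpos tool mm [  5.1  -3.5 198.4] turn deg [-0.01  0.04 -0.18]
0.26150768238150035 79.43336066628973 L 307.2414324988703 -123.31222733821002
```

Emit:
jog_arm:
  commands:
    - [1,[0.05,-0.035,0.3],[0,0,0]]
    - [1,[0,0,0.4],[0,0,0]]
    - [1,[0,0,0.4],[0,0,0]]
    - [1,[0,0,0.2],[0,0,0]]
    - [1,[0,0,0],[0,0,0]]

```text
t: 2.8
ee_pos: [479.0, -156.7, 95.5]
orientation: [0.399, 2.862, -0.049]
ft_force: [0.2, 0.3, 1.0]
width: 87.7
grasp_force: 0.0
```

```bash
python3 -c "
from h import *
o=get_obs();print(o['t'],o['qpos'].round(3),o['ee_pos'].round(1))
T,M=goal(0,15);delta(T,M)
d=snap('scene','s1');cv2.imwrite('pics/s1c.png',cv2.resize(d['image'][200:400,230:450],None,fx=2.7,fy=2.7,interpolation=cv2.INTER_CUBIC))"
```

```text
2.8 [-0.352  0.379  2.145  0.056  0.365 -1.695] [ 479.  -156.7   95.5]
dpos tool mm [-1.3 -0.1 66. ] turn deg [ 0.03 -0.44 -0.12]
```

View pics/s1c.png

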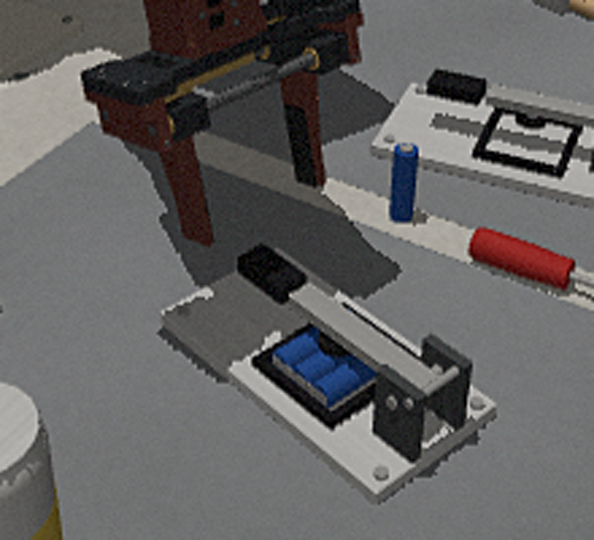

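The open fingers, with tips at about (200,240) and (315,185) in the crop, straddle the grip at (270,265). Next I descend.

Emit:
jog_arm:
  commands:
    - [1,[0,0,0.25],[0,0,0]]
    - [1,[-0.01,0,0.25],[0,0,0]]
    - [1,[0,0,0.16],[0,0,0]]
    - [1,[0,0,0],[0,0,0]]

```text
t: 3.25
ee_pos: [497.9, -162.4, 34.8]
orientation: [0.398, 2.856, -0.051]
ft_force: [-0.4, -0.3, -0.2]
width: 87.8
grasp_force: 0.0
```

```bash
python3 -c "
from h import *
o=get_obs();print(o['t'],o['qpos'].round(3),o['ee_pos'].round(1))
T,M=goal(0,15);delta(T,M)"
```

```text
3.25 [-0.349  0.529  2.123  0.084  0.23  -1.723] [ 497.9 -162.4   34.8]
dpos tool mm [2.5 0.3 2.2] turn deg [ 0.   -0.08 -0.09]
```

Emit:
jog_arm:
  commands:
    - [-1,[0,0,0.02],[0,0,0]]
    - [-1,[0,0,0],[0,0,0]]
    - [-1,[0,0,0],[0,0,0]]
    - [-1,[0,0,0],[0,0,0]]
    - [-1,[0,0,0],[0,0,0]]
    - [-1,[0,0,0],[0,0,0]]
    - [-1,[0,0,0],[0,0,0]]
    - [-1,[0,0,0],[0,0,0]]

```text
t: 4.05
ee_pos: [498.3, -162.7, 33.0]
orientation: [0.397, 2.854, -0.052]
ft_force: [-0.1, -0.5, 0.2]
width: 27.4
grasp_force: 0.0
```

```bash
python3 -c "
from h import *
o=get_obs();print(o['t'],o['qpos'].round(3),o['ee_pos'].round(1),o['width'],o['grasp_force'],o['ft_force'],o['moment'])
T,M=goal(0,15);delta(T,M)
# constant-step swing: per-row tool shift for 4 deg step about the hinge, tool turning with the arm
s=np.deg2rad(6)
for a in (0,1.0):
  T0,M0=goal(a,15-np.rad2deg(a));T1,M1=goal(a+s,15-np.rad2deg(a+s))
  print((M0.T@(T1-T0)).round(2),np.rad2deg(R.from_matrix(M0.T@M1).as_rotvec()).round(2))
"
```

```text
4.05 [-0.35   0.534  2.123  0.086  0.224 -1.725] [ 498.3 -162.7   33. ] 27.366215509429445 0.0 [-0.11342837 -0.48112231  0.23541381] [0.00723445 0.14476353 0.00799706]
dpos tool mm [2.5 0.5 0.4] turn deg [-0.02  0.02 -0.07]
[ -2.41   0.   -13.54] [0. 6. 0.]
[ -2.41  -0.   -13.54] [ 0.  6. -0.]
```

Emit:
jog_arm:
  commands:
    - [-1,[0,0,0],[0,0,0]]
    - [-1,[0,0,0],[0,0,0]]
    - [-1,[0,0,0],[0,0,0]]

```text
t: 4.35
ee_pos: [498.5, -161.5, 33.0]
orientation: [0.397, 2.854, -0.051]
ft_force: [3.3, 12.8, 1.5]
width: 23.6
grasp_force: 30.0
```

```bash
python3 -c "
from h import *
s=np.deg2rad(4)
T0,M0=goal(0,15);T1,M1=goal(s,11)
print((M0.T@(T1-T0)).round(2))
o=get_obs();print(o['width'],o['grasp_force'],o['ft_force'].round(1))
"
```

```text
[-1.45  0.   -9.06]
23.64882390206614 30.027658939361572 [ 3.3 12.8  1.5]
```

Emit:
jog_arm:
  commands:
    - [-1,[0,0.012,0],[0,0,0]]
    - [-1,[-0.0145,0,-0.0906],[0,0.0889,0]]
    - [-1,[-0.0145,0,-0.0906],[0,0.0889,0]]
    - [-1,[-0.0145,0,-0.0906],[0,0.0889,0]]
    - [-1,[-0.0145,0,-0.0906],[0,0.0889,0]]
    - [-1,[-0.0145,0,-0.0906],[0,0.0889,0]]

```text
t: 4.95
ee_pos: [500.7, -161.9, 79.1]
orientation: [-0.421, -3.025, -0.019]
ft_force: [5.2, 0.9, -4.3]
width: 23.6
grasp_force: 30.0
```

```bash
cat >> h.py <<'E'
def stat(th):
    o=get_obs();M=R.from_rotvec(o['orientation']).as_matrix();g=o['ee_pos']-pinch_z*M[:,2];v=g-H
    print(o['t'],o['qpos'].round(3),'F',o['ft_force'].round(1),'M',o['moment'].round(2),'w',o['width'].round(1),o['grasp_force'].round(1))
    print('r',np.hypot(v@U,v[2]).round(1),'th',np.arctan2(v[2],-v@U).round(3),'Ftool',(M.T@o['ft_force']).round(1)); delta(*goal(th,15-np.rad2deg(th)),o)
E
python3 -c "
from h import *
stat(np.deg2rad(20))"
```

```text
Traceback (most recent call last):
  File "h.py", line 30, in stat
    print(o['t'],o['qpos'].round(3),'F',o['ft_force'].round(1),'M',o['moment'].round(2),'w',o['width'].round(1),o['grasp_force'].round(1))
                                                                                            ^^^^^^^^^^^^^^^^
AttributeError: 'float' object has no attribute 'round'
```

Forces are small and the lift follows well. I keep swinging.

Emit:
jog_arm:
  commands:
    - [-1,[-0.0145,0,-0.0906],[0,0.0889,0]]
    - [-1,[-0.0145,0,-0.0906],[0,0.0889,0]]
    - [-1,[-0.0145,0,-0.0906],[0,0.0889,0]]
    - [-1,[-0.0145,0,-0.0906],[0,0.0889,0]]
    - [-1,[-0.0145,0,-0.0906],[0,0.0889,0]]
    - [-1,[0,0,0],[0,0,0]]

```text
t: 5.55
ee_pos: [517.5, -166.9, 120.5]
orientation: [-0.373, -2.681, -0.083]
ft_force: [-0.2, 1.0, -1.8]
width: 24.1
grasp_force: 30.0
```

```bash
sed -i "s/o\['width'\].round(1),o\['grasp_force'\].round(1)/round(o['width'],1),o['grasp_force']/" h.py; python3 -c "
from h import *
stat(np.deg2rad(40))"
```

```text
5.55 [-0.323  0.65   1.585 -0.02   1.344 -1.608] F [-0.2  1.  -1.8] M [ 0.05 -0.25 -0.24] w 24.1 29.997907876968384
r 133.0 th 0.717 Ftool [-0.4  0.9  1.8]
dpos tool mm [ 2.5 -0.7  1.9] turn deg [ 0.05 -0.08 -0.08]
```

Emit:
jog_arm:
  commands:
    - [-1,[-0.0145,0,-0.0906],[0,0.0889,0]]
    - [-1,[-0.0145,0,-0.0906],[0,0.0889,0]]
    - [-1,[-0.0145,0,-0.0906],[0,0.0889,0]]
    - [-1,[-0.0145,0,-0.0906],[0,0.0889,0]]
    - [-1,[-0.0145,0,-0.0906],[0,0.0889,0]]
    - [-1,[-0.0145,0,-0.0906],[0,0.0889,0]]
    - [-1,[-0.0145,0,-0.0906],[0,0.0889,0]]
    - [-1,[-0.0145,0,-0.0906],[0,0.0889,0]]
    - [-1,[0,0,0],[0,0,0]]

```text
t: 6.45
ee_pos: [568.4, -181.7, 167.3]
orientation: [-0.296, -2.129, -0.161]
ft_force: [1.6, -1.6, -1.7]
width: 23.5
grasp_force: 30.0
```

```bash
python3 -c "
from h import *
stat(np.deg2rad(72))"
```

```text
6.45 [-0.313  0.969  1.089 -0.036  2.079 -1.608] F [ 1.6 -1.6 -1.7] M [-0.31 -0.78  0.06] w 23.5 30.00210464000702
r 133.5 th 1.271 Ftool [-2.5 -1.1 -0.7]
dpos tool mm [ 1.9 -0.3  1.4] turn deg [ 0.05 -0.08 -0.06]
```

Emit:
jog_arm:
  commands:
    - [-1,[-0.0145,0,-0.0906],[0,0.0889,0]]
    - [-1,[-0.0145,0,-0.0906],[0,0.0889,0]]
    - [-1,[-0.0145,0,-0.0906],[0,0.0889,0]]
    - [-1,[-0.0145,0,-0.0906],[0,0.0889,0]]
    - [-1,[-0.0145,0,-0.0906],[0,0.0889,0]]
    - [-1,[0,0,0],[0,0,0]]

```text
t: 7.05
ee_pos: [609.9, -193.8, 179.2]
orientation: [-0.248, -1.782, -0.197]
ft_force: [-1.7, -3.3, -4.7]
width: 23.6
grasp_force: 30.0
```

```bash
python3 -c "
from h import *
stat(np.deg2rad(92))
for th,t in((96,-79),(100,-81),(104,-82),(108,-82)): delta(*goal(np.deg2rad(th),t))"
```

```text
7.05 [-0.31   1.21   0.767 -0.056  2.51  -1.623] F [-1.7 -3.3 -4.7] M [-0.34 -1.1   0.4 ] w 23.6 30.00009387731552
r 133.5 th 1.618 Ftool [-4.5 -3.7  1.8]
dpos tool mm [1.8 0.1 1.2] turn deg [ 0.08 -0.15 -0.05]
dpos tool mm [-0.2  0.1 -7.8] turn deg [ 0.08  1.85 -0.05]
dpos tool mm [ -3.    0.1 -16.7] turn deg [ 0.08  3.85 -0.05]
dpos tool mm [ -6.6   0.1 -25.3] turn deg [ 0.08  4.85 -0.05]
dpos tool mm [-11.1   0.1 -33.5] turn deg [ 0.08  4.85 -0.05]
```

Emit:
jog_arm:
  commands:
    - [-1,[-0.01,0,-0.045],[0,0.022,0]]
    - [-1,[-0.01,0,-0.045],[0,0.022,0]]
    - [-1,[-0.014,0,-0.044],[0,0.022,0]]
    - [-1,[-0.014,0,-0.044],[0,0.022,0]]
    - [-1,[0,0,0],[0,0,0]]

```text
t: 7.55
ee_pos: [627.9, -199.0, 179.8]
orientation: [-0.239, -1.717, -0.203]
ft_force: [-3.4, -4.1, -6.7]
width: 24.0
grasp_force: 30.0
```

```bash
python3 -c "
from h import *
stat(np.deg2rad(100))"
```

```text
7.55 [-0.31   1.279  0.658 -0.065  2.616 -1.632] F [-3.4 -4.1 -6.7] M [-0.34 -1.06  0.76] w 24.0 30.000014305114746
r 135.1 th 1.759 Ftool [-6.2 -4.9  3.2]
dpos tool mm [1.9 0.2 1.7] turn deg [ 0.09  4.08 -0.04]
```

Emit:
jog_arm:
  commands:
    - [-1,[-0.018,0,-0.043],[0,0,0]]
    - [-1,[-0.018,0,-0.043],[0,-0.011,0]]
    - [-1,[-0.022,0,-0.041],[0,-0.011,0]]
    - [-1,[-0.022,0,-0.041],[0,-0.011,0]]
    - [-1,[0,0,0],[0,0,0]]

```text
t: 8.05
ee_pos: [645.3, -204.1, 175.5]
orientation: [-0.243, -1.744, -0.201]
ft_force: [-3.4, -4.8, -3.8]
width: 23.8
grasp_force: 30.0
```

```bash
python3 -c "
from h import *
stat(np.deg2rad(108))
snap('scene','s2')"
```

```text
8.05 [-0.309  1.311  0.576 -0.066  2.638 -1.634] F [-3.4 -4.8 -3.8] M [-0.24 -0.74  0.81] w 23.8 29.99981939792633
r 136.0 th 1.895 Ftool [-3.3 -5.6  2.6]
dpos tool mm [4.2 0.3 1.1] turn deg [ 0.11 13.67 -0.04]
```

View pics/s2.png

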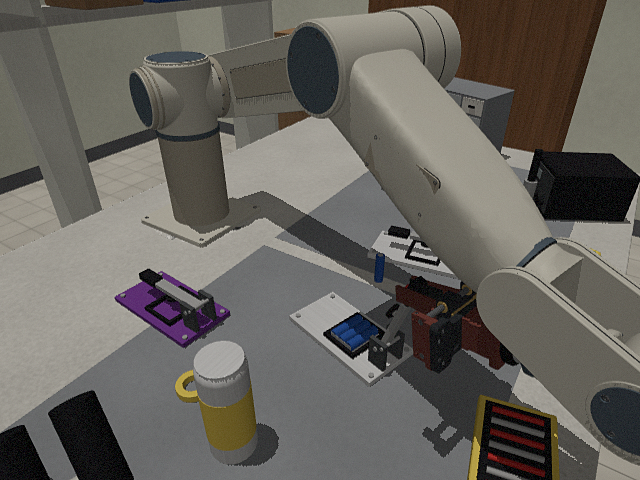

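The arm leans back at about 1.9 rad (bar near (397,320)) and the pack is still in its nest at (355,333). Now I release.

Emit:
jog_arm:
  commands:
    - [0.3,[0,0,0],[0,0,0]]
    - [0.3,[0,0,0],[0,0,0]]
    - [0.3,[0,0,0],[0,0,0]]
    - [0.3,[0,0,0],[0,0,0]]
    - [0.3,[0,0,0],[0,0,0]]
    - [0.3,[0,0,0],[0,0,0]]

```text
t: 8.7
ee_pos: [645.8, -203.2, 175.7]
orientation: [-0.242, -1.742, -0.201]
ft_force: [-0.0, 0.4, 1.1]
width: 56.8
grasp_force: 0.0
```

Emit:
jog_arm:
  commands:
    - [0.3,[0.15,0,0],[0,0,0]]
    - [0.3,[0.25,0,0],[0,0,0]]
    - [0.3,[0.3,0,0],[0,0,0]]
    - [0.3,[0.3,0,0],[0,-0.05,0]]
    - [0.3,[0.3,0,0],[0,-0.1,0]]
    - [0.3,[0.3,0,0],[0,-0.1,0]]
    - [0.3,[0,0,0],[0,0,0]]
    - [0.3,[0,0,0],[0,0,0]]
    - [0.3,[0,0,0],[0,0,0]]

```text
t: 9.6
ee_pos: [612.8, -193.9, 331.1]
orientation: [-0.269, -1.935, -0.183]
ft_force: [0.8, 0.2, -0.0]
width: 56.6
grasp_force: 0.0
```

```bash
python3 -c "
from h import *
o=get_obs();print(o['t'],o['ee_pos'],o['ft_force'],o['qvel'].round(3))
d=snap('scene','s3');cv2.imwrite('pics/s3c.png',cv2.resize(d['image'][200:400,230:550],None,fx=2.5,fy=2.5,interpolation=cv2.INTER_CUBIC))"
```

```text
9.6 [ 612.84942113 -193.92874393  331.0616368 ] [ 0.84890359  0.20272909 -0.01077058] [ 0.001  0.033  0.004  0.002 -0.002  0.001]
```

View pics/s3c.png

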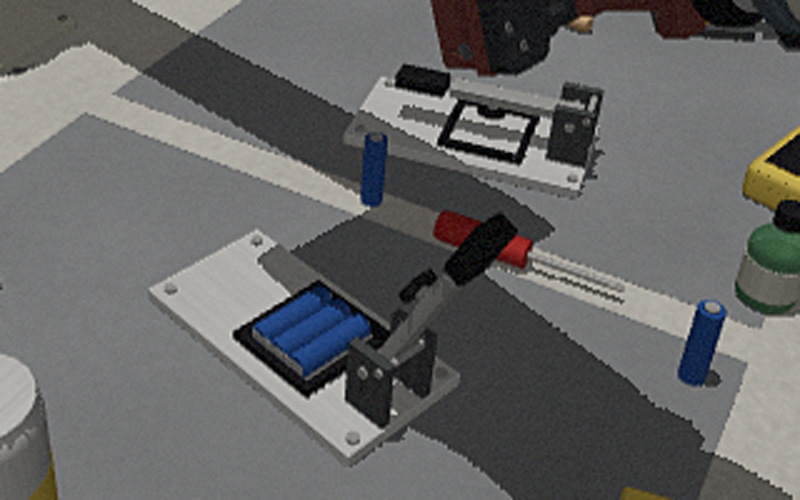

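The arm is open and leaning back, with its grip at (480,250) in the crop. The pack lies in its nest at (312,330), the empty jig's arm is shut at (420,80), and the gripper is clear.

```bash
python3 -c "
from h import *
print(close_job())"
```

```text
the job is handed in; nothing more can be done
None
```

The hold-down arm of the jig with the pack was swung over and released, and it now leans back open by itself. The pack is still in its nest, the empty jig's arm is still shut, and I handed the job in at about 9.6 s.

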